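# Lay the stitching clamp on its side against the bench stop

## Task

The lips of the stitching clamp need sanding: tip the clamp over onto its side, away from the bench stop and with its black knob ending up on top, easing it down all the way so that it lands gently and never drops. Then push it along the bench until the sole of its base sits flat against the stop, without sticking out past the stop's ends. Only tip and push it with the fingertips - never lift it off the bench, squeeze it or shove it hard - and leave everything else where it is.

Things in the scene. Friction and masses are not known exactly. Their poses are not given: they have to be found in the camera images.
- clamp: Loose wooden stitching clamp (about 0.5 kg) standing on its base in front of the stop. Origin: centre of the base's underside (sole); z runs up to the lips; +x is the black knob's side, at first towards the stop; y is across its width. Base 104 (x) x 140 (y) x 28 mm high; above it two bowed jaws, fixed shut, 50 mm wide (y). Centre of mass about 70 mm up: leaning over 37 degrees it goes over by itself
- clamp_edge (a point): Middle of the bottom edge of the clamp's base on the side away from the knob (52 mm from the sole's centre, towards the clamp's -x): the edge it tips about, on the bench throughout. Same axes as the clamp
- clamp_belly (a point): Middle of the flat on the jaws' bulge away from the knob: x = -52 mm, 115 mm above the sole (the bulge is also 52 mm on the knob's side). On its side the clamp rests on the base's side and this flat, its z axis level 52 mm above the bench, the lips clear of the bench by 39 mm. Same axes as the clamp
- clamp_lips (a point): Middle of the top end face of the clamp's lips, 250 mm above the sole. The lips are a straight block reaching 57 mm down from here, 26 mm thick (x +-13) and 50 mm wide (y +-25); below it the jaws spread to the bulge. Same axes as the clamp
- clamp_knob (a point): Centre of the outer face of the black star knob: 115 mm above the sole, 76 mm out towards the clamp's +x; the knob is 52 mm across and 22 mm deep. It must end up on top. Same axes as the clamp
- stop: Bench stop: dark wooden batten screwed to the bench, 260 mm long (y), 36 mm thick, 45 mm high. Origin: middle of the bottom edge of its front face, the face towards the clamp. The front face is the plane x = 0 of this frame; the batten fills x = 0 to 36 mm, and the clamp is on the -x side
- maul: Bystander: white-headed maul with dark handle standing on its head, 72 mm across, 230 mm tall; origin under its centre
- dressing: Bystander: amber bottle, 60 mm across, 155 mm tall; origin under its centre
- paint: Bystander: small brown jar, 48 mm across, 62 mm tall; origin under its centre
- cone: Bystander: cone of ochre thread, 76 mm across, 150 mm tall; origin under its centre
- stamp: Bystander: brass hand stamp with dark wooden handle standing upright, 32 mm across, 130 mm tall; origin under its centre
- shears: Bystander: steel shears lying flat, about 220 mm long along their x, 14 mm high; origin under the pivot end of the blades
- awl: Bystander: awl lying flat, 147 mm long along its x (handle 30 mm thick from -85 to 0 mm, blade from 0 to 62 mm); origin on the bench below the front end of the handle
Not all that is in view belongs to the job. Of the things that look like the clamp, take the one that is farthest from the robot's base at the start.

How it is judged:
By the outcome, as a careful person would: the job done as asked, in the order asked, and still so for the second after the job is handed in, with the robot touching nothing.
It also fails if it takes over 72 s, if anything falls off the work surface, if the arm or the gripper's body presses on something with over 40 N, if the wrist force passes 120 N, or if a joint passes its speed limit or range.

## Robot

A 6-joint arm with a two-finger parallel gripper is mounted at the origin on the work surface. World frame = base frame: x ahead of the robot, y to its left, z up, the work surface at z = 0. Lengths are in mm, angles in rad, forces in N, time in s.
With the tool pointing down it reaches from about 350 to 975 mm from the base axis. Payload 7.1 kg.
Tool frame: the origin (TCP) lies between the finger pads; the fingertips stand bot.tips_ahead ahead of it and the grasp point (between the pads) lies 8 mm behind it (bot.tips_ahead is the distance from the TCP to the fingertips, in mm); z points along the fingers, y is the line along which they close (so a half turn about z gives the same grasp; the last joint's range is limited). The gripper opens to 88 mm and grips with 3 to 60 N. Pads are 20 mm wide; open, the fingers measure 115 mm over their backs; the gripper's body (75 mm by 178 mm) begins 61 mm behind the grasp point.
Start: joints at [1.305, 0.423, 1.63, -0, 1.089, -0.019], TCP at [152.657, 606.053, 233.675] pointing down, gripper open.
Joint ranges: [-3, 3], [-0.9, 2.11], [0.09, 2.58], [-1.31, 4.45], [0.11, 2.69], [-2.54, 2.54]. Speed limits (rad/s): [2.39, 2.39, 3.01, 3.14, 3.14, 3.14].

## Interface

Orientations are given as a rotation vector (axis times angle).
In Python, from workcell import bot, hand, kinematics, sensors, eyes gives the robot as it stands. Calls block until the motion is done:
- bot.move_ptp(position, orientation): joint-space move of the TCP to a pose.
- bot.move_straight(position, feed=150, attitude=None, threshold=None): straight line of the TCP; attitude=None keeps the orientation; feed is the mean speed in mm/s. With threshold (N) it stops when the force on the tool has changed by that much, and returns True; else False.
- bot.move_joints(angles): joint-space move.
- hand.gripper_to(opening, newtons=None): finger opening in mm; newtons is the grip in N (None keeps the last); returns when the fingers have stopped.
- bot.hold(seconds).
- kinematics.inverse_kinematics(position, orientation): joint angles nearest the present ones, or None.
- sensors.sense(): the state.
- eyes.snapshot(name): name is "side" or "top"; returns a dict with "color" (384x512x3 uint8, red, green, blue), "depth" (384x512 float32, mm along the optical axis (not along the pixel's ray), 0 where there is no reading), "intrinsics" (3x3 intrinsics, pixels), "D" ([k1, k2, p1, p2, k3] as OpenCV has them; the pictures are not rectified), "rvec" (rotation vector, rad) and "tvec" (3), from world to camera coordinates, as OpenCV has them. Camera axes: x right, y down, z forward; pixel columns grow to the right and rows downward; lengths in mm; the calibration is good to about 2 mm. A picture is of the moment at which its call begins.
A pose or a line that the arm cannot do raises bot.PlanningError and nothing moves.
- bot.sign_off(): hands the job in; it is judged then, once.
The state is a dict: "time_s": time; "joint_positions": joint angles; "qd": joint speeds; "effort": joint torques, N m; "position": TCP position; "orientation": TCP orientation; "ft_force": force on the tool from outside, world axes, zero at the start; "moment": the same for the moment, N m; "gripper_width": finger opening in mm; "grip_force": force on a finger pad.
Only numpy, scipy, OpenCV 4.12 (cv2) and the standard library are available. Lean on these libraries where they do the work, as an engineer would, in place of code of your own. Each camera call takes 0.05 s, during which the arm holds its last target. There are 200 camera calls.

## Working session

There is one attempt and no reset: what is moved stays moved. The work goes in short steps, each a Python script; the robot and the scene stay as the last script left them, time stands still between calls to the robot, and variables do not carry over. Pictures are saved under pics/ and viewed, at most 10 in all, crops included, and the job is handed in when it is done.

```bash
ls; mkdir -p pics; cat > h.py <<'E'
import numpy as np, cv2
from workcell import bot, hand, kinematics, sensors, eyes
def snap(n):
    return eyes.snapshot(n)
def cloud(s):
    K=s["intrinsics"];h,w=s["depth"].shape
    u,v=np.meshgrid(np.arange(w),np.arange(h))
    p=cv2.undistortPoints(np.stack([u,v],-1).reshape(-1,1,2).astype(float),np.array(K),np.array(s["D"])).reshape(h,w,2)
    d=s["depth"].astype(float)
    c=np.dstack([p[...,0]*d,p[...,1]*d,d])
    R=cv2.Rodrigues(np.array(s["rvec"],float))[0]
    P=(c-np.array(s["tvec"]).reshape(3))@R
    P[d<=0]=np.nan
    return P
def save(s,f,box=None,k=1):
    im=s["color"][...,::-1]
    if box: im=im[box[1]:box[3],box[0]:box[2]]
    cv2.imwrite("pics/"+f,cv2.resize(im,None,fx=k,fy=k,interpolation=cv2.INTER_CUBIC))
E
python3 - <<'E'
from h import *
import pickle
print(bot.tips_ahead, sensors.sense()["time_s"])
for n in("side","top"):
    s=snap(n); save(s,n+"0.png",k=1.5); pickle.dump(s,open(n+"0.pkl","wb"))
    R=cv2.Rodrigues(s["rvec"])[0]; print(n,-R.T@np.ravel(s["tvec"]))
E
```

```text
pics
11.0 0.0
side [  58.08004936 -828.532696   1132.81135984]
top [ 408.9656632   -21.22843949 1226.57783609]
```

View pics/side0.png

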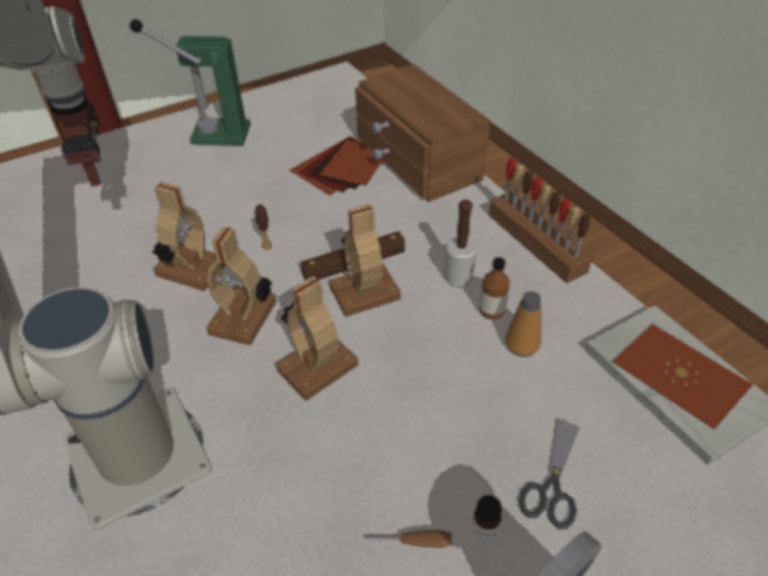

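View pics/top0.png

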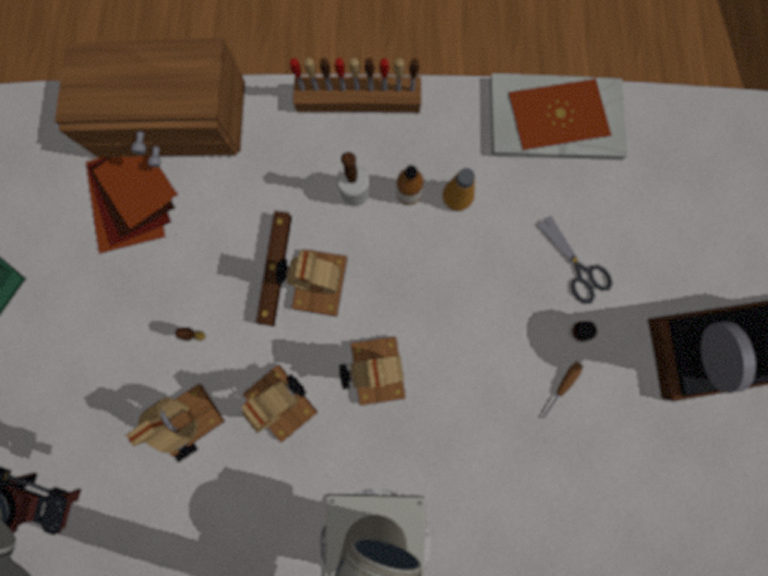

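Clamp-like candidates in the top view (1.5x pixels) are (318,282), (378,370), (278,402) and (175,423). The one at (318,282) is in front of the dark stop at (275,268), with its knob at (280,270) towards it. It looks farthest from the base at (375,540). I'll measure and confirm in a crop.

```bash
python3 - <<'E'
from h import *
import pickle
s=pickle.load(open("top0.pkl","rb")); P=cloud(s); Q=pickle.load(open("side0.pkl","rb")); PS=cloud(Q)
for u,v in((318,282),(378,370),(278,402),(175,423)):
    p=P[int(v/1.5),int(u/1.5)]; print((u,v),p.round(0),np.hypot(*p[:2]).round())
x0,y0,x1,y1=145,130,245,225
save(s,"crop_top.png",(x0,y0,x1,y1),6)
hsv=cv2.cvtColor(s["color"],cv2.COLOR_RGB2HSV)
def rect(P,lo,hi,box,m=None):
    M=(P[...,2]>lo)&(P[...,2]<hi)
    B=np.zeros(M.shape,bool);B[box[1]:box[3],box[0]:box[2]]=1
    M&=B
    if m is not None:M&=m
    q=P[M]; r=cv2.minAreaRect(q[:,:2].astype(np.float32)); print(len(q),np.round(r[0],1),np.round(r[1],1),round(r[2],2),'z',np.median(q[:,2]).round(1)); return q
V=hsv[...,2]
print("bench z",np.nanmedian(P[225:235,150:240,2]))
rect(P,20,36,(190,160,235,215))
rect(P,38,52,(165,135,197,222))
q=PS
bx=lambda M:print(M)
# side view: world boxes
c=P[185,213]
for name,A in(("top",P),("side",PS)):
    for nm,lo,hi in(("base",23,33),("stop",40,50)):
        M=(A[...,2]>lo)&(A[...,2]<hi)&(abs(A[...,0]-P[188,212,0])<170)&(abs(A[...,1]-P[188,212,1])<180)
        n,L,st,ce=cv2.connectedComponentsWithStats(M.astype(np.uint8))
        for i in range(1,n):
            if st[i,4]>60:
                a=A[L==i][:,:2].astype(np.float32); r=cv2.minAreaRect(a); print(name,nm,st[i],np.round(r[0],1),np.round(r[1],1),round(r[2],1))
E
```

```text
(318, 282) [556. 118. 184.] 568.0
(378, 370) [391.  -3. 249.] 391.0
(278, 402) [322. 191. 173.] 375.0
(175, 423) [261. 441.  56.] 512.0
bench z -1.3709431032261954
653 [589.1 156.6] [144.4 152.7] 81.68 z 26.2
803 [610.6 242. ] [ 37.8 261.6] 83.35 z 43.6
top base [194 166  37  45 584] [580.1 137.7] [103.9 140.5] 81.5
top base [234 224  33  18 400] [432.    9.7] [ 44.3 103.3] 9.7
top stop [170 144  22  73 719] [603.6 242.8] [ 37.8 247.6] 83.4
side base [219 178  48  29 509] [576.1 134.4] [106.8 140.4] 81.6
side base [215 227  23  24 213] [418.4 -15.8] [74.6 62.4] 10.2
side stop [251 155  15  10  88] [696.3 226.4] [39.7 56.8] 84.8
side stop [200 165  30  16 201] [534.2 245.7] [ 40.7 112.3] 83.5
```

View pics/crop_top.png

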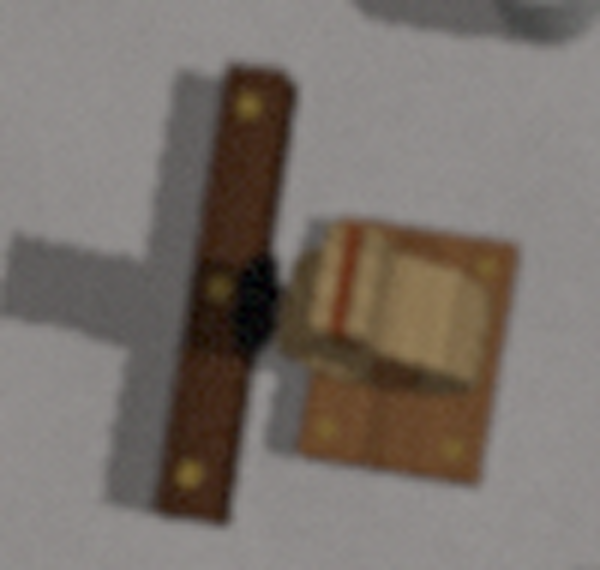

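The crop confirms the target: knob at crop (258,305), between the jaws and the stop, with the base towards the lower right. At 568 mm it is the farthest of the four. Next I'll check the lips position and the bystanders, and dry-run the IK for a straddling tip-over. That keeps one finger each side of the lips with slack and a lagging tool tilt, so nothing gets squeezed and the lower finger supports the clamp past balance.

```bash
cat > plan.py <<'E'
from h import *
from scipy.spatial.transform import Rotation as Ro
C=np.array([578.,136.]); AC=np.radians(81.55)
AS=np.radians(83.4); N=np.array([np.cos(AS),np.sin(AS),0]); S=np.array([608.5,224.1,0])
EX=np.array([np.cos(AC),np.sin(AC),0]); U=-EX; Z=np.array([0,0,1.])
PIV=np.r_[C,0]-52*EX
W=40.; TAU=55.
def tip_pose(phi,L=14.,extra=0.,flip=1,w=W):
    f=np.radians(phi); t=np.radians(phi*TAU/90)
    ex=-U*np.cos(f)+Z*np.sin(f); ez=U*np.sin(f)+Z*np.cos(f)
    a=-U*np.sin(t)-Z*np.cos(t); c=-U*np.cos(t)+Z*np.sin(t)
    d=f-t; s=w-(26*np.cos(d)+L*np.sin(d))
    corner=PIV+ex*39+ez*250
    p=corner+c*(w/2-s/2-extra)+(L-11)*a
    y=flip*c; x=np.cross(y,a)
    return p,Ro.from_matrix(np.c_[x,y,a]).as_rotvec(),a,c,s
E
python3 - <<'E'
from plan import *
import pickle
for n in("top","side"):
    A=cloud(pickle.load(open(n+"0.pkl","rb")))
    M=(A[...,2]>235)&(A[...,2]<262)&(np.hypot(A[...,0]-578,A[...,1]-136)<60)
    a=A[M]; r=cv2.minAreaRect(a[:,:2].astype(np.float32)); print(n,"lips",len(a),np.round(r[0],1),np.round(r[1],1),round(r[2],1),np.percentile(a[:,2],[50,98]).round(1))
    # obstacles beside corridor
    for lab,(xa,xb,ya,yb) in dict(corr=(440,680,-320,60),hand=(380,680,-600,-320)).items():
        m=(A[...,0]>xa)&(A[...,0]<xb)&(A[...,1]>ya)&(A[...,1]<yb)&(A[...,2]>8)
        k,Lb,st,ce=cv2.connectedComponentsWithStats(m.astype(np.uint8))
        for i in range(1,k):
            if st[i,4]>10:
                q=A[Lb==i]; print(n,lab,q.min(0).round(),q.max(0).round())
for flip in(1,-1):
    print("flip",flip)
    for phi in range(0,91,15):
        p,o,a,c,s=tip_pose(phi,flip=flip); j=kinematics.inverse_kinematics(p,o)
        print(phi,p.round(0),round(s,1),None if j is None else np.round(j,2))
E
```

```text
top lips 182 [580.2 137.5] [25.9 51.3] 82.9 [247.7 252. ]
top corr [440. -41.  20.] [460.  59.  33.]
top hand [ 638. -453.    8.] [ 666. -430.   16.]
top hand [ 548. -488.    8.] [ 636. -438.   14.]
top hand [ 618. -517.    8.] [ 632. -492.   13.]
top hand [ 574. -534.    8.] [ 615. -497.   14.]
top hand [ 545. -487.    8.] [ 580. -464.   13.]
top hand [ 452. -473.    8.] [ 500. -429.   67.]
top hand [ 382. -455.   10.] [ 412. -416.   29.]
side lips 137 [576.7 134.7] [31.8 50. ] 79.7 [246.5 251.1]
side corr [440. -45.   8.] [457.  22.  32.]
side hand [ 657. -434.    8.] [ 676. -413.   12.]
side hand [ 539. -510.    8.] [ 661. -434.   16.]
side hand [ 452. -482.    8.] [ 497. -437.   66.]
side hand [ 568. -539.    8.] [ 623. -511.   15.]
side hand [ 380. -463.    9.] [ 406. -426.   30.]
flip 1
0 [578. 136. 247.] 14.0 [ 0.21  0.36  1.69 -0.    1.09 -1.21]
15 [568.  72. 251.] 12.7 [ 0.02  0.32  1.76  0.18  1.05 -1.49]
30 [559.   9. 238.] 11.7 [-0.18  0.33  1.8   0.37  1.05 -1.79]
45 [551. -49. 208.] 11.0 [-0.36  0.41  1.82  0.53  1.09 -2.07]
60 [543. -97. 165.] 10.6 [-0.51  0.54  1.8   0.66  1.16 -2.31]
75 [ 538. -132.  111.] 10.5 [-0.62  0.7   1.75  0.75  1.23 -2.5 ]
90 [ 535. -152.   49.] 10.7 None
flip -1
0 [578. 136. 247.] 14.0 [ 0.21  0.36  1.69 -0.    1.09  1.93]
15 [568.  72. 251.] 12.7 [0.02 0.32 1.76 0.18 1.05 1.65]
30 [559.   9. 238.] 11.7 [-0.18  0.33  1.8   0.37  1.05  1.35]
45 [551. -49. 208.] 11.0 [-0.36  0.41  1.82  0.53  1.09  1.07]
60 [543. -97. 165.] 10.6 [-0.51  0.54  1.8   0.66  1.16  0.83]
75 [ 538. -132.  111.] 10.5 [-0.62  0.7   1.75  0.75  1.23  0.65]
90 [ 535. -152.   49.] 10.7 [-0.69  0.88  1.68  0.81  1.32  0.51]
```

```bash
sed -i 's/^W=40.;/W=35.;/; s/flip=1,w=W/flip=-1,w=W/' plan.py; python3 - <<'E'
from plan import *
p,o,a,c,s=tip_pose(0)
q=sensors.sense(); bot.move_straight(np.array(q["position"])+[0,0,150],feed=250)
bot.move_ptp(p+[0,0,110],o)
hand.gripper_to(60,3)
bot.move_straight(p,feed=120)
q=sensors.sense(); print(q["time_s"],q["ft_force"],q["gripper_width"])
save(snap("top"),"top1.png",(145,110,265,225),5)
save(snap("side"),"side1.png",(190,100,310,215),5)
E
python3 -c "
import cv2,numpy as np
a=cv2.imread('pics/top1.png');b=cv2.imread('pics/side1.png')
m=np.hstack([a[:575,:600],b[:575,:600]]);cv2.imwrite('pics/both1.png',cv2.resize(m,(800,383)))"
```

```text
4.8083 [-0.04364091 -0.37407128  0.37816878] 59.75788710692853
```

View pics/both1.png

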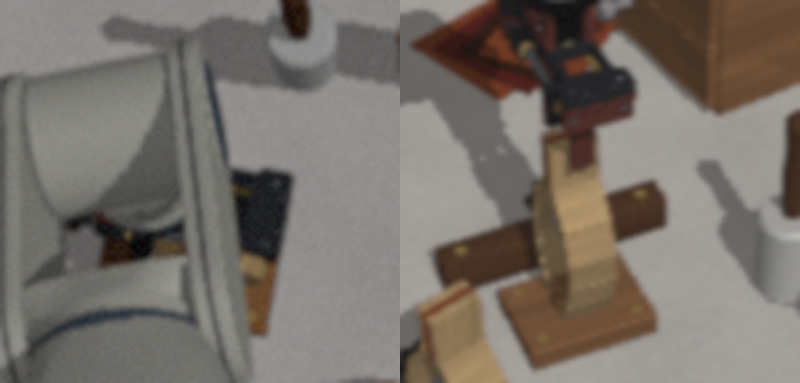

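In the right panel, the near finger at (582,148) is in front of the lips at (560,140) and nothing else is touched. In the left (top) panel the arm hides the clamp. I'll close to the 35 mm gap and tip to nominal 30°.

```bash
python3 - <<'E'
from plan import *
hand.gripper_to(W,3)
q=sensors.sense(); print(q["time_s"],np.round(q["ft_force"],2),q["gripper_width"],q["grip_force"])
for phi in(7.5,15,22.5,30):
    p,o,*_=tip_pose(phi); bot.move_straight(p,feed=45,attitude=o)
    q=sensors.sense(); print(phi,round(q["time_s"],1),np.round(q["ft_force"],2),round(q["grip_force"],1))
save(snap("side"),"side2.png",(170,80,330,225),4)
E
```

```text
5.5 [ 0.62 -0.54 -0.13] 35.056886245269276 0.0
7.5 6.4 [0.36 1.74 1.04] 0.8
15 7.2 [0.74 0.21 0.47] 0.4
22.5 8.1 [-1.1   0.03  0.32] 0.4
30 9.0 [ 0.39 -0.07  0.63] 0.2
```

View pics/side2.png

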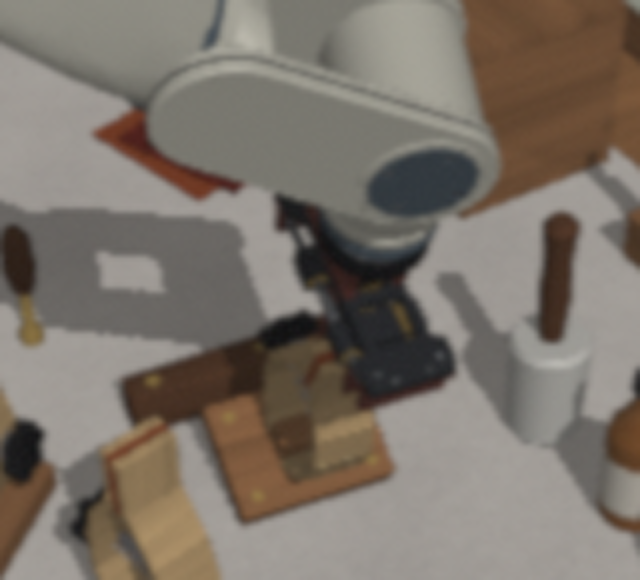

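The clamp is leaning away from the stop with the lips at (320,360) between the fingers and the base at (300,455) on its near edge. Forces stay around 1 N, so I'll continue the descent, slowing towards landing.

```bash
python3 - <<'E'
from plan import *
for phi,f in((36,30),(42,25),(48,25),(55,35),(62,35),(69,35),(76,30),(82,25),(86,15),(90,12)):
    p,o,*_=tip_pose(phi); bot.move_straight(p,feed=f,attitude=o)
    q=sensors.sense(); print(phi,round(q["time_s"],1),np.round(q["ft_force"],2),round(q["grip_force"],1))
save(snap("side"),"side3.png",(170,80,370,230),4)
E
```

```text
36 10.1 [-0.55  0.3   0.24] 0.1
42 11.3 [-0.59 -0.38  0.1 ] 0.1
48 12.4 [ 0.36  0.58 -0.45] 0.2
55 13.5 [ 0.16 -0.08  0.31] 0.3
62 14.5 [ 0.54 -0.55 -0.95] 0.3
69 15.5 [-1.02 -3.3   0.91] 4.1
76 16.7 [ 0.77 -3.66  0.15] 4.1
82 17.9 [-0.7  -4.49  0.31] 4.5
86 19.2 [-0.98 -4.22 -0.15] 4.7
90 20.8 [-2.47 -9.91 10.41] 7.2
```

View pics/side3.png

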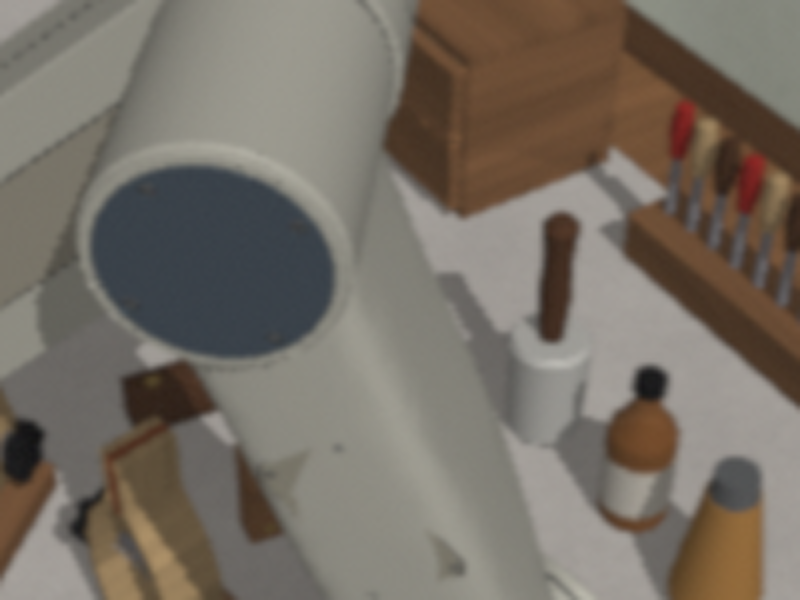

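The clamp seems to have landed, and the upper finger now presses lightly (about 10 N up on the tool). The arm hides it from the side, so I'll relieve the force and look from the top.

```bash
python3 - <<'E'
from plan import *
p,o,a,c,s=tip_pose(90)
def st(l):
    q=sensors.sense(); print(l,round(q["time_s"],1),np.round(q["position"],1),np.round(q["ft_force"],2),round(q["grip_force"],1),round(q["gripper_width"],1))
st("now"); print("cmd",p.round(1))
p=p+[0,0,2]; bot.move_straight(p,feed=20); st("up2")
s_=snap("top"); save(s_,"top4.png",(160,110,310,222),5)
A=cloud(s_)
for lo,hi in((60,72),(96,110),(118,134)):
    M=(A[...,2]>lo)&(A[...,2]<hi)&(A[...,0]>480)&(A[...,0]<650)&(A[...,1]<110)&(A[...,1]>-175)
    q=A[M]; print(lo,len(q),q[:,:2].mean(0).round() if len(q) else '', q.min(0).round() if len(q) else '',q.max(0).round() if len(q) else '')
E
```

```text
now 20.8 [ 536.  -153.    50.8] [-2.81 -9.44 10.33] 7.2 39.2
cmd [ 535.2 -152.    49.3]
up2 21.1 [ 535.8 -152.3   52.4] [-0.74 -5.    7.17] 4.9 38.7
60 171 [ 543. -113.] [ 502. -162.   60.] [624.  90.  72.]
96 596 [563.  36.] [ 499. -168.   96.] [639.  93. 110.]
118 169 [555. -30.] [532. -53. 119.] [579.  -7. 132.]
```

View pics/top4.png

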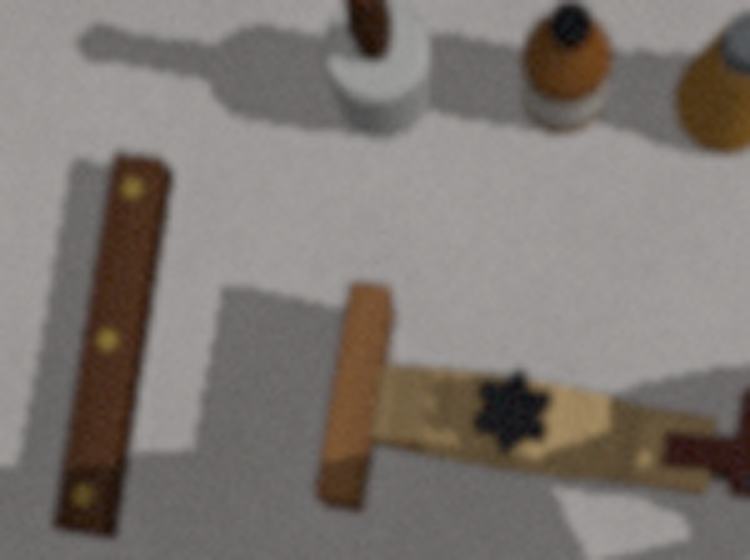

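Clamp lies on its side with the knob on top at crop (512,410). The base is at (355,395) and the lips end at (710,460), with the upper fingertip at (668,450) overlapping the lips a bit more than planned. I'll open slightly to release, then back off.

```bash
python3 - <<'E'
from plan import *
p,o,a,c,s=tip_pose(90)
def st(l):
    q=sensors.sense(); print(l,round(q["time_s"],1),np.round(q["position"],1),np.round(q["ft_force"],2),round(q["grip_force"],1),round(q["gripper_width"],1))
hand.gripper_to(48,10); st("open")
P0=np.array(sensors.sense()["position"])
bot.move_straight(P0-a*12,feed=40); st("back12")
bot.move_straight(P0-a*85,feed=150); st("back")
s_=snap("top"); t=snap("side"); import pickle; pickle.dump((s_,t),open("s5.pkl","wb"))
A=cloud(s_)
for lo,hi in((57,75),(96,110),(118,134)):
    M=(A[...,2]>lo)&(A[...,2]<hi)&(A[...,0]>470)&(A[...,0]<660)&(A[...,1]<130)&(A[...,1]>-175)
    k,Lb,stt,ce=cv2.connectedComponentsWithStats(M.astype(np.uint8))
    for i in range(1,k):
        if stt[i,4]>15:
            q=A[Lb==i]; r=cv2.minAreaRect(q[:,:2].astype(np.float32)); print(lo,len(q),np.round(r[0],1),np.round(r[1],1),round(r[2],1),q.min(0).round(),q.max(0).round())
# IK for push
for k in range(4):
    pass
xh=np.cross  # tool down, y across
for sgn in(1,-1):
    y=sgn*np.array([-N[1],N[0],0]); R=np.c_[np.cross(y,-Z),y,-Z]; o2=Ro.from_matrix(R).as_rotvec()
    for d in(-430,-260):
        j=kinematics.inverse_kinematics(S+N*d+np.array([-.993,.115,0])*27+[0,0,58],o2); print(sgn,d,None if j is None else np.round(j,2))
E
```

```text
open 21.5 [ 535.4 -151.9   51.5] [ 0.35 -4.07  4.17] 2.3 47.8
back12 21.9 [ 533.8 -161.7   58.3] [ 0.56  0.47 -0.42] 0.0 47.7
back 22.6 [ 524.9 -220.4  100.1] [ 0.18  0.54 -0.03] 0.0 47.7
57 17 [561.1  57.4] [ 7.4 35.9] 83.9 [543.  52.  71.] [579.  61.  75.]
57 303 [ 541.8 -125.4] [68.6 49.7] 81.6 [ 515. -163.   59.] [570. -90.  75.]
96 391 [570.1  73.8] [ 28.4 139.3] 82.3 [502.  51.  96.] [640.  96. 110.]
96 95 [557.4  -1. ] [38.2 51. ] 89.2 [532. -20.  96.] [583.  18. 106.]
96 74 [552.8 -46.1] [31.3 49.2] 78.8 [529. -63.  96.] [579. -26. 105.]
118 170 [555.3 -26.8] [44.6 47.8] 81.9 [532. -50. 121.] [579.  -4. 132.]
1 -430 None
1 -260 None
-1 -430 [-0.38  0.6   1.85 -0.    0.7  -0.27]
-1 -260 [-0.08  0.58  1.88 -0.    0.68  0.04]
```

```bash
cat > push.py <<'E'
from plan import *
T=np.array([-N[1],N[0],0]); y=-T; o2=Ro.from_matrix(np.c_[np.cross(y,-Z),y,-Z]).as_rotvec()
def at(d,t,z): return S+N*d+T*t+Z*z
def st(l):
    q=sensors.sense(); print(l,round(q["time_s"],1),np.round(q["position"],1),np.round(q["ft_force"],2)); return q
E
python3 - <<'E'
from push import *
p=np.array(sensors.sense()["position"])
bot.move_straight(p+[0,-30,90],feed=200)
hand.gripper_to(18,10)
bot.move_ptp(at(-440,27,150),o2)
bot.move_straight(at(-425,27,53),feed=120); st("down")
print(bot.move_straight(at(-395,27,53),feed=40,threshold=9)); st("touch")
print(bot.move_straight(at(-290,27,53),feed=45,threshold=9)); st("push")
print(bot.move_straight(at(-257,27,53),feed=20,threshold=9)); st("end")
save(snap("top"),"top6.png",(130,110,290,230),5)
E
```

```text
down 25.8 [ 533.3 -195.4   53.4] [ 0.34 -0.49  0.24]
False
touch 26.7 [ 536.1 -164.9   52.9] [-0.44 -0.17  0.78]
False
push 29.2 [548.4 -60.9  53. ] [-0.52 -1.9  -0.49]
True
end 30.4 [550.8 -34.6  52.7] [-0.18 -2.5   1.85]
```

View pics/top6.png

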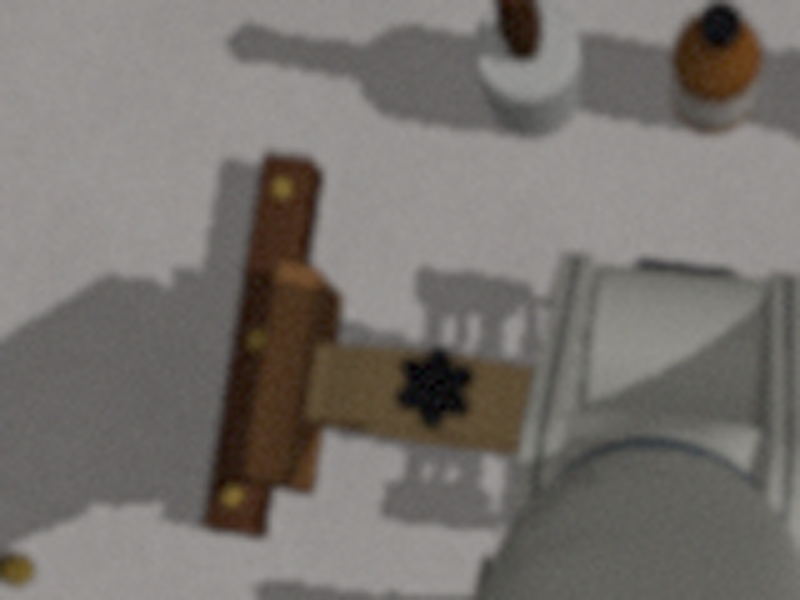

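The base at crop (290,380) is against the stop at (262,340), with the knob up at (436,387) and the base within the stop's ends. I'll make one more gentle press to seat it, back off and check the angle and gap numerically.

```bash
python3 - <<'E'
from push import *
print(bot.move_straight(at(-257,27,53),feed=10,threshold=10)); q=st("press")
print("d",(np.array(q["position"])-S)@N)
bot.move_straight(at(-300,27,53),feed=80)
bot.move_straight(at(-340,27,220),feed=250)
bot.move_ptp(at(-480,27,260),o2)
st("clear")
s=snap("top"); A=cloud(s); B=cloud(snap("side")); save(s,"top7.png",(130,110,290,230),5)
for nm,X in(("top",A),("side",B)):
  for lab,lo,hi in(("stop",38,50),("base",96,112),("lips",57,75),("knob",119,136)):
    M=(X[...,2]>lo)&(X[...,2]<hi)&(X[...,0]>440)&(X[...,0]<760)&(X[...,1]<290)&(X[...,1]>-60)
    k,Lb,stt,ce=cv2.connectedComponentsWithStats(M.astype(np.uint8))
    for i in range(1,k):
        if stt[i,4]>40:
            q=X[Lb==i]; r=cv2.minAreaRect(q[:,:2].astype(np.float32)); rel=np.r_[r[0],0]-S
            print(nm,lab,len(q),np.round(r[1],1),round(r[2],1),"d,t",round(rel@N,1),round(rel@T,1),"z",np.percentile(q[:,2],[50]).round(1))
            if lab=="base": print("   sole d percentiles",np.percentile((q-S)@N,[97,99.5]).round(1),"t",np.percentile((q-S)@T,[1,99]).round(1))
E
```

```text
True
press 30.8 [550.6 -34.6  52.4] [ 0.4  -1.16  0.13]
d -263.6795895542063
clear 32.9 [ 525.8 -248.8  258.3] [-0.35  0.95  0.84]
top stop 642 [ 37.2 260.6] 83.2 d,t 18.2 0.6 z [43.6]
top base 393 [ 28.5 140.1] 83.3 d,t -14.2 26.2 z [102.1]
   sole d percentiles [-1.3 -0.4] t [-42.5  94.8]
top base 69 [55.2 33.4] 16.0 d,t -82.4 31.9 z [98.9]
   sole d percentiles [-74.7 -68.8] t [ 2.  51.3]
top base 95 [37.4 50.2] 84.0 d,t -139.9 26.7 z [99.]
   sole d percentiles [-123.2 -121.2] t [ 2.4 51.4]
top lips 313 [67.7 49.9] 83.5 d,t -216.9 26.9 z [64.1]
top knob 173 [44.7 49.5] 82.3 d,t -115.9 26.8 z [126.1]
side stop 125 [42.4 72.9] 84.5 d,t 12.1 -89.7 z [42.6]
side stop 124 [ 52.7 108.8] 22.7 d,t -13.8 95.3 z [43.7]
side base 253 [ 34.6 139.8] 81.1 d,t -18.1 29.7 z [101.9]
   sole d percentiles [-5.4 -0.6] t [-37.7  99. ]
side base 117 [84.7 47.8] 83.7 d,t -120.1 30.4 z [99.9]
   sole d percentiles [-90.3 -79.9] t [ 6.5 54.2]
side lips 86 [34.1 77.1] 51.5 d,t -34.7 69.6 z [64.9]
side lips 288 [77.2 50.9] 83.9 d,t -216.9 30.4 z [64.2]
side knob 126 [49.2 45.7] 52.5 d,t -121.0 30.5 z [126.]
```

View pics/top7.png

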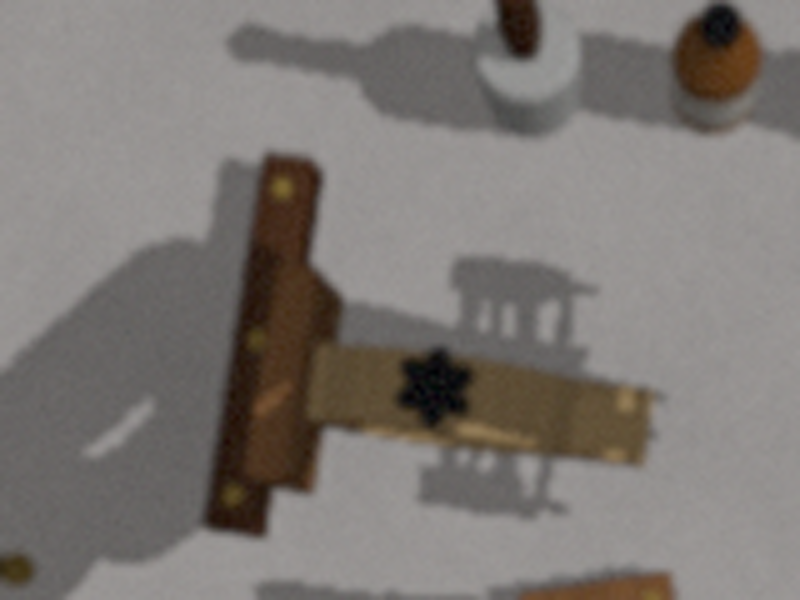

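The base lies parallel to the stop (83.3° against 83.2°) with no measurable gap. It spans -44 to 96 mm along a stop that reaches ±130 mm. The knob is on top and the arm is clear.

```bash
python3 -c "
from workcell import bot
print(bot.sign_off())"
```

```text
the job is handed in; nothing more can be done
None
```

The job is handed in at about 33 s: the clamp is on its side, knob up, with its sole flat against the stop and inside its ends; as it neared the bench the fingers lightly pinched the lips (a few newtons, about 7 N at most), released straight after landing.

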